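# Load the clay turtle through the drying bay's flap

### The arm

A 6-joint arm with a two-finger parallel gripper is mounted at the origin on the work surface. World frame = base frame: x ahead of the robot, y to its left, z up, the work surface at z = 0. Lengths are in m, angles in degrees, forces in N, time in s.
With the tool pointing down it reaches from about 0.25 to 0.725 m from the base axis. Payload 9.7 kg.
Tool frame: the origin (TCP) lies at the centre of the arm's flange, where the gripper is bolted on; the fingertips stand bot.tips_ahead ahead of it and the grasp point (between the pads) lies 155 mm ahead of it (bot.tips_ahead is the distance from the TCP to the fingertips, in m); z points along the fingers, y is the line along which they close (so a half turn about z gives the same grasp; the last joint's range is limited). The gripper opens to 85 mm and grips with 20 to 120 N. Pads are 22 mm wide; open, the fingers measure 114 mm over their backs; the gripper's body (76 mm by 85 mm) begins 54 mm behind the grasp point. The pads swing forward as they close: fully open they stand 13 mm farther back than shut.
Start: joints at [75.745, 4.979, 10.078, 95.1, 0, 90], TCP at [0.135, 0.533, 0.405] pointing down, gripper open.
Joint ranges: [-179.16, 179.16], [-48.56, 103.87], [-65.8, 70.77], [-126.05, 130.52], [-82.76, 87.17], [-180, 180]. Speed limits (degrees/s): [127.2, 127.2, 147.25, 180, 180, 180].

### API

Orientations are given as [roll, pitch, yaw] about the fixed x, y, z axes, in that order (R = Rz(yaw) Ry(pitch) Rx(roll)).
In Python, from workcell import bot gives the robot as it stands.
- The arm moves only by the tool drive_tool, never from a script. Its argument "plan" is a list of rows, each an object of numbers: "dx", "dy", "dz": the shift along the tool's x, y, z in m; "roll": the turn about the tool's z in rad; "hand": the finger opening in m, from 0 to 0.0854. In form: [{"dx": .., "dy": .., "dz": .., "roll": .., "hand": ..}, ...]. A call has 1 to 20 rows; each row is the pose to reach, as a shift and turn from the pose commanded when the call began, along the tool's axes at that moment; what a row does not reach only later rows make up. A row lasts 1/12 s, in which the tool goes at most 41.7 mm and 7.16 degrees, less where a joint would pass 70% of its speed; a pose out of reach is approached as far as the arm can. A call with a gripper value outside its range is refused whole. The fingers move at their own pace and stop on an object; "force" is the grip in N (left out, the last holds). Time passes only in rows, so rows that repeat a pose let the fingers close. It gives the time, the measured TCP pose, the force and the opening at its end, in the units of the state.
- bot.get_obs(): the state, without advancing time (a new reading comes with each control period).
- bot.camera(name): name is "scene" or "top"; returns a dict with "frame" (420x560x3 uint8, red, green, blue), "z_map" (420x560 float32, m along the optical axis (not along the pixel's ray), 0 where there is no reading), "mtx" (3x3 intrinsics, pixels), "k1" (the pictures are not rectified: a ray, as slopes to the right and down, at radius r is drawn at 1 + k1 r^2 times it, then the intrinsics apply), "R" (3x3) and "t" (3): a world point X has camera coordinates R X + t. Camera axes: x right, y down, z forward; pixel columns grow to the right and rows downward; lengths in m; the calibration is good to about 2 mm. A picture is of the moment at which its call begins.
- bot.job_done(): hands the job in, once; it reports no verdict.
The state is a dict: "time": time; "q": joint angles; "qd": joint speeds; "joint_efforts": joint torques, N m; "ee_pos": TCP position; "tcp_rot": TCP orientation; "wrist_force": force on the tool from outside, world axes, zero at the start; "torque": the same for the moment, N m; "opening": finger opening in m.
Only numpy, scipy, OpenCV 4.12 (cv2) and the standard library are available. Lean on these libraries where they do the work, as an engineer would, in place of code of your own. Each camera call takes 0.05 s, during which the arm holds its last target. There are 200 camera calls.

### The job

Push the green block with the grey clay turtle along its lane, through the blue swinging flap and into the drying bay, just far enough that the flap can drop behind it, then draw back so that the flap falls fully shut. Only push: the block must stay flat on the deck, never lifted or tipped. Leave the white turtle, the other flap and the things on the table alone.

Things in the scene. Friction and masses are not known exactly. Their poses are not given: they have to be found in the camera images.
- cabinet: Fixed open-topped drying bay on a white deck 390 x 450 mm (deck top 20 mm above the table, level from x = -170 mm to the back wall at x = 205). Origin: on the table, in the plane of the flaps, midway between its two lanes (centred at y = +115 and -115 mm). Its x points inwards, from the lanes through the flaps, y to the left, z up. Wooden posts and clear walls rise up to 106 mm above the deck.
- door_left (a point): Left doorway: point on the deck in its middle, in the flap plane (axes as the cabinet). Between posts 18 mm thick, 164 mm apart; open above, no lintel. The lane before it lies between guide strips 12 mm high, 144 mm apart at x = -160 mm, narrowing to 100 mm apart at x = -5, then straight to x = 165 inside.
- door_right (a point): Right doorway with its lane, the same as the left one. In both, fingers that reach more than about 45 mm past the flap plane lift the resting flap up against the hand; leaning the hand back towards the robot gives more room.
- flap_left (a joint): Blue flap in the left doorway: a panel 158 mm wide, 5 thick, from 11 to 25 mm above the deck, hung by gravity on side arms (142 mm clear between, open above) from pivots 100 mm above the deck; 0.12 kg. 0 rad: hanging shut; grows as pushed inwards (to 1.7); cannot swing outwards. Its edge swings 89 mm about the pivots, so it rests on the ware until its rear end is 30 mm past, then falls shut.
- flap_right (a joint): The same flap in the right doorway.
- grey_ware: The ware to load: grey clay turtle (low dome, 54 mm across) fixed on a green block 90 mm long (its x), 76 wide (its y), 16 high; one rigid loose piece, 0.25 to 0.5 kg, 32 mm high in all. Origin: centre of the block's underside. x points to the turtle's head, towards the flap, within about 0.12 rad of the lane. Starts on the deck before a shut flap, in either lane, its front 25 to 45 mm short of it.
- white_ware: The same green block with a white turtle in the other lane. Origin and axes as for grey_ware. To be left alone.
- pail: White plastic pail, 136 mm wide, 130 mm high, bystander. Origin: centre of its underside.
- glaze_jar: Glaze jar with blue cap, 70 mm wide, 90 mm high, bystander. Origin: centre of its underside.
- tool_mug: Blue ceramic mug, 80 mm wide, 95 mm high, bystander. Origin: centre of its underside.
- modelling_tool: Wood-handled modelling tool, 170 mm long, lying flat, bystander.
- bowl: White bowl, 120 mm wide, 50 mm high, bystander. Origin: centre of its underside.
- wood_rib: Dark wooden rib, a flat plate 100 x 50 x 10 mm, bystander. Origin: centre of its underside.
There are look-alikes about, which are no part of the job. What is shaped like the grey_ware but orange, pink or turquoise is not meant.

How it is judged (in metres and radians):
On the way, in this order (a step that is already met when the one before it is completed fails the run):
1. the flap of the grey turtle's own lane has been pushed open (((y of grey_ware in the frame of cabinet above 0 m and value of joint flap_left above 0.35 rad) or (y of grey_ware in the frame of cabinet below 0 m and value of joint flap_right above 0.35 rad))), for 0.1 s.
2. the grey turtle's block has passed the flap completely (x of grey_ware in the frame of cabinet between 0.07 and 0.17 m and (y of grey_ware in the frame of cabinet between 0.06 and 0.17 m or y of grey_ware in the frame of cabinet between -0.17 and -0.06 m)), for 0.1 s.
At the end, for the whole second after the job is handed in: The grey turtle's block lies flat and at rest on the deck wholly inside the bay (its centre more than 70 mm beyond the flap plane), and both flaps hang shut (within 0.06 rad) (all of step 2 and value of joint each of flap_left, flap_right below 0.06 rad and linear speed of grey_ware below 0.01 m/s and angle between grey_ware's own z axis and vertical below 0.05 rad and height (world z) of grey_ware below 0.025 m); the robot touches nothing.
It fails at once if the grey turtle's block is lifted more than 12 mm off the deck (height (world z) of grey_ware above 0.032 m).
It fails at once if the grey turtle's block is tipped by more than 0.25 rad (angle between grey_ware's own z axis and vertical above 0.25 rad).
It fails at once if the white turtle's block is moved more than 15 mm or tipped (distance of white_ware from where it was at the start of the episode above 0.015 m or angle between white_ware's own z axis and vertical above 0.25 rad).
It fails at once if the other lane's flap is opened (more than 0.15 rad) ((y of grey_ware in the frame of cabinet above 0 m and value of joint flap_right above 0.15 rad) or (y of grey_ware in the frame of cabinet below 0 m and value of joint flap_left above 0.15 rad)).
It fails at once if a thing on the table (pail, jar, mug, tool, bowl, rib) is moved more than 30 mm (distance of any of pail, glaze_jar, tool_mug, modelling_tool, bowl, wood_rib from where it was at the start of the episode above 0.03 m).
It also fails if it takes over 38 s, if anything falls off the work surface, if the arm or the gripper's body presses on something with over 40 N, if the wrist force passes 120 N, or if a joint passes its speed limit or range.

## Working session

There is one attempt and no reset: what is moved stays moved. The work goes in short steps, Python scripts to look and compute and a tool call to move; the robot and the scene stay as the last step left them, time stands still between calls to the robot, and variables do not carry over. Pictures are saved under pics/ and viewed, on a budget of 10 in all, crops included, one or two more only if the job needs it, and the job is handed in when it is done.

Besides the shell and the picture viewer there is one more tool, called after "Call:" in YAML: its name, and indented under it one key for each argument. drive_tool: Moves the arm, as the interface text tells. Its arguments: {"type":"object","properties":{"plan":{"type":"array","items":{"type":"object","properties":{"dx":{"type":"number"},"dy":{"type":"number"},"dz":{"type":"number"},"roll":{"type":"number"},"hand":{"type":"number"}}}},"force":{"type":"number"}},"required":["plan"]}

```bash
mkdir -p pics; ls; cat > h.py <<'E'
import numpy as np, cv2
from workcell import bot
def ray(c,u,v):
    m=c["mtx"];d=np.array([c["k1"],0,0,0,0],float)
    p=cv2.undistortPoints(np.array([[[u,v]]],float),np.array(m,float),d)[0,0]
    R=np.array(c["R"]);t=np.array(c["t"]);return -R.T@t, R.T@np.array([p[0],p[1],1.])
def onz(c,u,v,z):
    o,d=ray(c,u,v);return o+d*(z-o[2])/d[2]
def cloud(c):
    h,w=c["z_map"].shape;uv=np.stack(np.meshgrid(np.arange(w),np.arange(h)),-1).reshape(-1,1,2).astype(float)
    p=cv2.undistortPoints(uv,np.array(c["mtx"],float),np.array([c["k1"],0,0,0,0],float))[:,0]
    z=c["z_map"].reshape(-1,1);X=np.hstack([p*z,z]);return ((X-np.array(c["t"]))@np.array(c["R"])).reshape(h,w,3)
E
python3 - <<'E'
from h import *
print(bot.get_obs(),bot.tips_ahead)
for n in("scene","top"):
    c=bot.camera(n);np.savez(f"{n}0.npz",**c);cv2.imwrite(f"pics/{n}0.png",c["frame"][...,::-1]);print(n,-np.array(c["R"]).T@c["t"],c["mtx"],c["k1"])
E
```

```text
pics
{'time': 0.0, 'q': array([ 7.57450652e+01,  5.01227799e+00,  1.00328106e+01,  9.50987291e+01,
       -3.10209430e-05,  8.99980051e+01]), 'qd': array([ 0.10207423,  0.01632948,  0.03614114, -0.09565555,  0.06819262,
       -0.02758804]), 'joint_efforts': array([-1.21887431e-03, -5.20388997e+01,  4.64805722e+01,  1.61696831e-02,
       -1.09605342e-04, -8.22965973e-06]), 'ee_pos': array([0.13543149, 0.53307009, 0.40395688]), 'tcp_rot': array([-1.79921803e+02,  2.82982675e-05,  1.65747060e+02]), 'wrist_force': array([ 0.23784979, -0.68924429,  0.17799076]), 'torque': array([ 0.03004943, -0.02249696, -0.02637076]), 'opening': 0.08533092846196706} 0.1734
scene [ 1.17116412 -0.55595511  0.87014316] [[450.87748972   0.         276.24239648]
 [  0.         450.87748972 209.11221847]
 [  0.           0.           1.        ]] 0.021961723251380415
top [0.27302169 0.00715688 1.28115418] [[391.7569187    0.         279.66529364]
 [  0.         391.7569187  205.38097573]
 [  0.           0.           1.        ]] 0.003495031814432654
```

View pics/scene0.png

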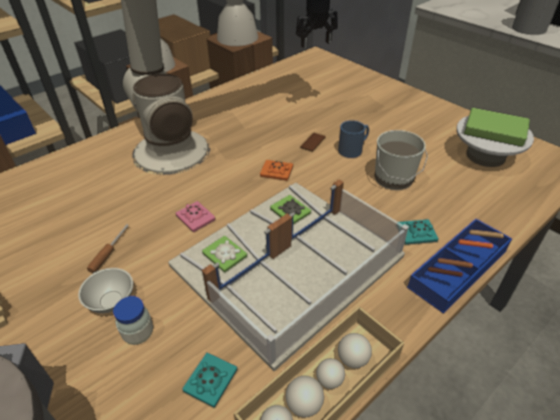

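View pics/top0.png

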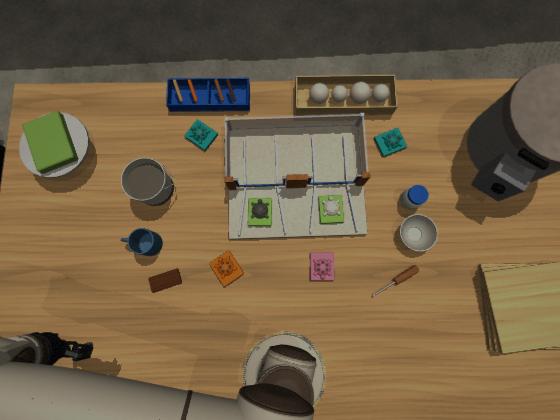

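The scene view shows the grey turtle at (291,208) and the white one at (225,252), each before a shut flap. In the top view grey is at (260,211) in the left lane and white at (331,209). The posts are at (231,183), (297,181) and (363,179). Next I measure the green block and the cabinet.

```bash
python3 - <<'E'
from h import *
c=dict(np.load("top0.npz"));P=cloud(c);hsv=cv2.cvtColor(c["frame"],cv2.COLOR_RGB2HSV)
def rects(mask,z,box,amin):
    m=np.zeros_like(mask);x0,y0,x1,y1=box;m[y0:y1,x0:x1]=mask[y0:y1,x0:x1]
    for k in cv2.findContours(m,cv2.RETR_EXTERNAL,cv2.CHAIN_APPROX_NONE)[0]:
        if cv2.contourArea(k)<amin: continue
        w=np.array([onz(c,*p[0],z)[:2] for p in k],np.float32)
        r=cv2.minAreaRect(w);b=cv2.boundingRect(k);zz=P[...,2][m>0]
        print(b,np.round(r[0],4),np.round(r[1],4),round(r[2],1),"z",np.round(np.percentile(P[b[1]:b[1]+b[3],b[0]:b[0]+b[2],2],[5,50,95]),3))
print("green");rects(cv2.inRange(hsv,(35,90,80),(60,255,255)),.036,(225,180,370,240),100)
print("posts");rects(cv2.inRange(hsv,(3,90,30),(16,255,200)),.126,(222,165,372,195),15)
print("flap/strips blue");rects(cv2.inRange(hsv,(100,60,40),(125,255,255)),.032,(225,130,370,240),15)
# deck and wall points
d=P[115:240,222:372].reshape(-1,3)
k=d[(d[:,2]>.012)&(d[:,2]<.03)];r=cv2.minAreaRect(k[:,:2].astype(np.float32));print("deck",r)
k=d[(d[:,2]>.012)];r=cv2.minAreaRect(k[:,:2].astype(np.float32));print("all",r)
for z in(.06,):
    k=d[d[:,2]>z];print(len(k),np.percentile(k,[1,50,99],axis=0).round(3))
big=cv2.resize(c["frame"][105:245,215:380],None,fx=4.8,fy=4.2,interpolation=cv2.INTER_CUBIC);cv2.imwrite("pics/crop0.png",big[...,::-1])
E
```

```text
green
(248, 198, 24, 28) [0.5028 0.0719] [0.0748 0.0887] 89.5 z [0.031 0.037 0.052]
(319, 195, 25, 28) [ 0.5099 -0.1591] [0.0887 0.0753] 2.7 z [0.02  0.037 0.052]
posts
(222, 176, 14, 18) [0.5705 0.1614] [0.0533 0.0395] 1.1 z [-0.003  0.049  0.127]
(286, 174, 23, 14) [ 0.5809 -0.047 ] [0.0672 0.0409] 89.5 z [0.023 0.104 0.128]
(356, 171, 16, 15) [ 0.5868 -0.2499] [0.0475 0.0441] 89.4 z [-0.002  0.07   0.127]
flap/strips blue
(239, 183, 45, 4) [0.5929 0.0671] [0.0061 0.1448] 1.5 z [0.017 0.038 0.048]
(310, 181, 45, 3) [ 0.5996 -0.1664] [0.1448 0.0068] 89.5 z [0.017 0.041 0.049]
deck ((0.6110680103302002, -0.04613691568374634), (0.37777599692344666, 0.4503571689128876), 1.3832414150238037)
all ((0.5399978160858154, -0.04807788133621216), (0.5317959785461426, 0.4507473111152649), 1.0701045989990234)
1947 [[ 0.273 -0.267  0.061]
 [ 0.759 -0.042  0.095]
 [ 0.805  0.179  1.281]]
```

View pics/crop0.png

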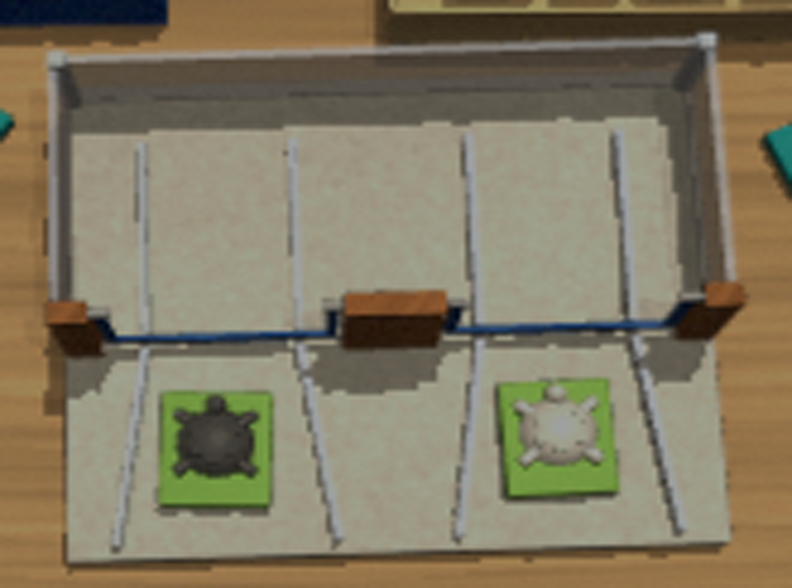

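The crop shows both blocks square in their lanes, with the flaps shut (blue line near row 335). Grey is in the left lane. Its centre is about (0.503, 0.072), and its measured size of 89x75 mm fits the 90x76 given. The flap centre is about (0.594, 0.067), the cabinet yaw about 1.5°, and the gap to the flap about 45 mm. I'll move behind the block, staying high.

Call:
drive_tool:
  plan:
    - {"dx": -0.388, "dy": -0.379, "roll": -0.275, "hand": 0.045}
    - {"dx": -0.388, "dy": -0.379, "roll": -0.275, "hand": 0.045}
    - {"dx": -0.388, "dy": -0.379, "roll": -0.275, "hand": 0.045}
    - {"dx": -0.388, "dy": -0.379, "roll": -0.275, "hand": 0.045}
    - {"dx": -0.388, "dy": -0.379, "roll": -0.275, "hand": 0.045}
    - {"dx": -0.388, "dy": -0.379, "roll": -0.275, "hand": 0.045}
    - {"dx": -0.388, "dy": -0.379, "roll": -0.275, "hand": 0.045}
    - {"dx": -0.388, "dy": -0.379, "roll": -0.275, "hand": 0.045}
    - {"dx": -0.388, "dy": -0.379, "roll": -0.275, "hand": 0.045}
    - {"dx": -0.388, "dy": -0.379, "roll": -0.275, "hand": 0.045}
    - {"dx": -0.388, "dy": -0.379, "roll": -0.275, "hand": 0.045}
    - {"dx": -0.388, "dy": -0.379, "roll": -0.275, "hand": 0.045}
    - {"dx": -0.388, "dy": -0.379, "roll": -0.275, "hand": 0.045}
    - {"dx": -0.388, "dy": -0.379, "roll": -0.275, "hand": 0.045}
    - {"dx": -0.388, "dy": -0.379, "roll": -0.275, "hand": 0.045}
    - {"dx": -0.388, "dy": -0.379, "roll": -0.275, "hand": 0.045}
    - {"dx": -0.388, "dy": -0.379, "roll": -0.275, "hand": 0.045}
    - {"dx": -0.388, "dy": -0.379, "roll": -0.275, "hand": 0.045}
    - {"dx": -0.388, "dy": -0.379, "roll": -0.275, "hand": 0.045}
    - {"dx": -0.388, "dy": -0.379, "roll": -0.275, "hand": 0.045}

```text
invalid input at $.plan[0]: expected keys dx, dy, dz, roll, hand
```

```bash
python3 - <<'E'
from h import *
o=bot.get_obs();print(o["time"],o["ee_pos"],o["tcp_rot"],o["q"],o["wrist_force"],o["opening"],bot.tips_ahead)
E
```

```text
0.1 [0.13544053 0.53305829 0.40405774] [-1.79930471e+02  4.20040619e-04  1.65744331e+02] [ 7.57439292e+01  5.00784504e+00  1.00393169e+01  9.51010013e+01
 -4.20527733e-04  8.99995988e+01] [-0.02175002  0.38944662  0.68465128] 0.08561971513734389 0.1734
```

Call:
drive_tool:
  plan:
    - {"dx": -0.388, "dy": -0.379, "dz": 0, "roll": -0.275, "hand": 0.045}
    - {"dx": -0.388, "dy": -0.379, "dz": 0, "roll": -0.275, "hand": 0.045}
    - {"dx": -0.388, "dy": -0.379, "dz": 0, "roll": -0.275, "hand": 0.045}
    - {"dx": -0.388, "dy": -0.379, "dz": 0, "roll": -0.275, "hand": 0.045}
    - {"dx": -0.388, "dy": -0.379, "dz": 0, "roll": -0.275, "hand": 0.045}
    - {"dx": -0.388, "dy": -0.379, "dz": 0, "roll": -0.275, "hand": 0.045}
    - {"dx": -0.388, "dy": -0.379, "dz": 0, "roll": -0.275, "hand": 0.045}
    - {"dx": -0.388, "dy": -0.379, "dz": 0, "roll": -0.275, "hand": 0.045}
    - {"dx": -0.388, "dy": -0.379, "dz": 0, "roll": -0.275, "hand": 0.045}
    - {"dx": -0.388, "dy": -0.379, "dz": 0, "roll": -0.275, "hand": 0.045}
    - {"dx": -0.388, "dy": -0.379, "dz": 0, "roll": -0.275, "hand": 0.045}
    - {"dx": -0.388, "dy": -0.379, "dz": 0, "roll": -0.275, "hand": 0.045}
    - {"dx": -0.388, "dy": -0.379, "dz": 0, "roll": -0.275, "hand": 0.045}
    - {"dx": -0.388, "dy": -0.379, "dz": 0, "roll": -0.275, "hand": 0.045}
    - {"dx": -0.388, "dy": -0.379, "dz": 0, "roll": -0.275, "hand": 0.045}
    - {"dx": -0.388, "dy": -0.379, "dz": 0, "roll": -0.275, "hand": 0.045}
    - {"dx": -0.388, "dy": -0.379, "dz": 0, "roll": -0.275, "hand": 0.045}
    - {"dx": -0.388, "dy": -0.379, "dz": 0, "roll": -0.275, "hand": 0.045}
    - {"dx": -0.388, "dy": -0.379, "dz": 0, "roll": -0.275, "hand": 0.045}
    - {"dx": -0.388, "dy": -0.379, "dz": 0, "roll": -0.275, "hand": 0.045}

```text
time: 1.77
ee_pos: [0.4178, 0.0711, 0.4048]
tcp_rot: [180.0, 0.0, -178.4]
wrist_force: [-0.4, -0.3, 0.2]
opening: 0.045
```

```bash
python3 - <<'E'
from h import *
o=bot.get_obs();print(o["time"],o["ee_pos"],o["tcp_rot"],o["q"],o["wrist_force"],o["opening"],bot.tips_ahead)
E
```

```text
1.7667 [0.41780596 0.07108567 0.40481999] [ 1.79995457e+02  1.90067758e-02 -1.78384521e+02] [ 9.65537905e+00 -1.21580553e+01 -6.16800377e+00  9.59705961e+01
  1.84029341e-03  8.03989944e+00] [-0.3896227  -0.2850934   0.20940849] 0.04504577822199006 0.1734
```

Call:
drive_tool:
  plan:
    - {"dx": 0, "dy": 0, "dz": 0.1, "roll": 0, "hand": 0.045}
    - {"dx": 0, "dy": 0, "dz": 0.1, "roll": 0, "hand": 0.045}
    - {"dx": 0, "dy": 0, "dz": 0.1, "roll": 0, "hand": 0.045}
    - {"dx": 0, "dy": 0, "dz": 0.15, "roll": 0, "hand": 0.045}
    - {"dx": 0, "dy": 0, "dz": 0.17, "roll": 0, "hand": 0.045}
    - {"dx": 0, "dy": 0, "dz": 0.185, "roll": 0, "hand": 0.045}
    - {"dx": 0, "dy": 0, "dz": 0.2, "roll": 0, "hand": 0.045}
    - {"dx": 0, "dy": 0, "dz": 0.2, "roll": 0, "hand": 0.045}
    - {"dx": 0, "dy": 0, "dz": 0.2, "roll": 0, "hand": 0.045}

```text
time: 2.52
ee_pos: [0.4178, 0.0705, 0.2046]
tcp_rot: [-180.0, -0.1, -178.5]
wrist_force: [0.6, 1.0, 0.2]
opening: 0.0447
```

```bash
python3 - <<'E'
from h import *
o=bot.get_obs();print(o["ee_pos"],o["wrist_force"])
c=bot.camera("scene");np.savez("scene1.npz",**c)
cv2.imwrite("pics/s1.png",cv2.resize(c["frame"][110:290,160:400],None,fx=3.3,fy=3.3,interpolation=cv2.INTER_CUBIC)[...,::-1])
P=cloud(c);x,y,z=P[...,0],P[...,1],P[...,2]
s=(abs(x-.418)<.03)&(abs(y-.071)<.06)&(z>.024)&(z<.2)
v,u=np.nonzero(s);print(len(u));i=np.argsort(z[s])[:25]
for k in i[::3]:print(u[k],v[k],P[v[k],u[k]].round(4))
E
```

```text
[0.41782913 0.07053814 0.20456704] [0.64543605 0.95445794 0.24258347]
957
275 190 [0.4175 0.0943 0.0303]
279 190 [0.4293 0.0992 0.0348]
275 189 [0.419  0.0931 0.0358]
263 198 [0.4258 0.042  0.0361]
274 188 [0.4152 0.0926 0.0374]
275 188 [0.4182 0.0939 0.0385]
265 197 [0.4295 0.0464 0.0396]
262 198 [0.4282 0.0365 0.0409]
276 188 [0.423  0.0935 0.0417]
```

View pics/s1.png

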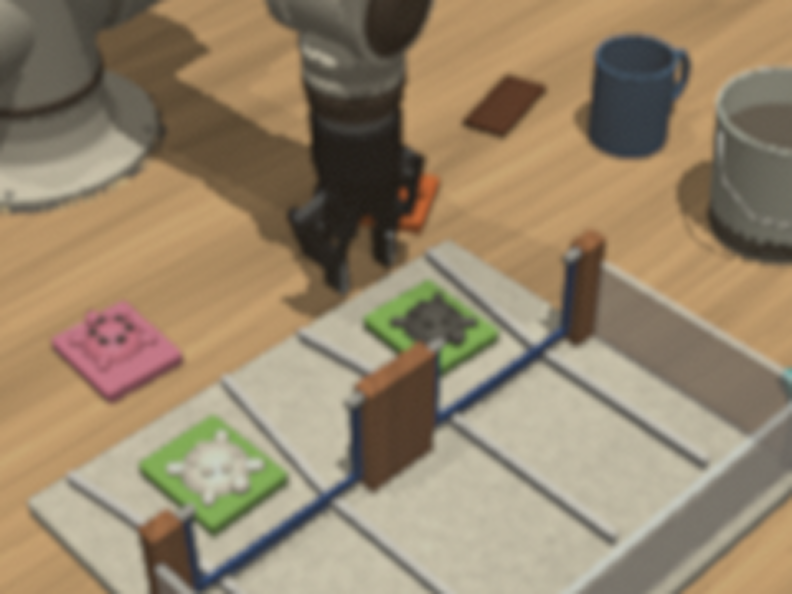

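The image shows both tips at about (338,285) and (385,262), just behind the grey block and 12–15 mm above the deck. They are clear of the pink and orange look-alikes. I'll lower and push part of the way.

Call:
drive_tool:
  plan:
    - {"dx": -0.01, "dy": 0, "dz": 0.002, "roll": 0, "hand": 0.045}
    - {"dx": -0.015, "dy": 0, "dz": 0.005, "roll": 0, "hand": 0.045}
    - {"dx": -0.02, "dy": 0, "dz": 0.0075, "roll": 0, "hand": 0.045}
    - {"dx": -0.024, "dy": 0, "dz": 0.0075, "roll": 0, "hand": 0.045}
    - {"dx": -0.028, "dy": 0, "dz": 0.0075, "roll": 0, "hand": 0.045}
    - {"dx": -0.032, "dy": 0, "dz": 0.0075, "roll": 0, "hand": 0.045}
    - {"dx": -0.037, "dy": 0, "dz": 0.0075, "roll": 0, "hand": 0.045}
    - {"dx": -0.043, "dy": 0, "dz": 0.0075, "roll": 0, "hand": 0.045}
    - {"dx": -0.05, "dy": -0.001, "dz": 0.0075, "roll": 0, "hand": 0.045}
    - {"dx": -0.057, "dy": -0.001, "dz": 0.0075, "roll": 0, "hand": 0.045}
    - {"dx": -0.064, "dy": -0.001, "dz": 0.0075, "roll": 0, "hand": 0.045}
    - {"dx": -0.071, "dy": -0.002, "dz": 0.0075, "roll": 0, "hand": 0.045}
    - {"dx": -0.078, "dy": -0.002, "dz": 0.0075, "roll": 0, "hand": 0.045}
    - {"dx": -0.085, "dy": -0.002, "dz": 0.0075, "roll": 0, "hand": 0.045}
    - {"dx": -0.092, "dy": -0.003, "dz": 0.0075, "roll": 0, "hand": 0.045}
    - {"dx": -0.099, "dy": -0.003, "dz": 0.0075, "roll": 0, "hand": 0.045}
    - {"dx": -0.105, "dy": -0.003, "dz": 0.0075, "roll": 0, "hand": 0.045}
    - {"dx": -0.11, "dy": -0.003, "dz": 0.0075, "roll": 0, "hand": 0.045}
    - {"dx": -0.11, "dy": -0.003, "dz": 0.0075, "roll": 0, "hand": 0.045}

```text
time: 4.15
ee_pos: [0.5292, 0.0701, 0.1971]
tcp_rot: [-180.0, 0.0, -178.5]
wrist_force: [-0.3, -0.1, -0.2]
opening: 0.0449
```

```bash
cat > m.py <<'E'
from h import *
import sys
o=bot.get_obs();print(o["time"],o["ee_pos"],o["wrist_force"])
for n in("top","scene"):
    c=bot.camera(n);np.savez(n+sys.argv[1]+".npz",**c)
    if n=="scene": cv2.imwrite(f"pics/s{sys.argv[1]}.png",cv2.resize(c["frame"][110:290,160:400],None,fx=3.3,fy=3.3,interpolation=cv2.INTER_CUBIC)[...,::-1])
    hsv=cv2.cvtColor(c["frame"],cv2.COLOR_RGB2HSV);m=cv2.inRange(hsv,(35,90,60),(60,255,255))
    pts=[]
    for v,u in zip(*np.nonzero(m)):
        p=onz(c,u,v,.036)
        if .4<p[0]<.78 and -.03<p[1]<.15:pts.append(p[:2])
    if len(pts)<20: continue
    pts=np.array(pts);q=(pts-[.597,-.048])@np.array([[np.cos(.027),-np.sin(.027)],[np.sin(.027),np.cos(.027)]])
    r=cv2.minAreaRect(q.astype(np.float32));print(n,len(q),"cab rect",np.round(r[0],4),np.round(r[1],4),round(r[2],1),"min/max",q.min(0).round(4),q.max(0).round(4))
E
python3 m.py 2
```

```text
4.15 [0.5291928  0.07009138 0.1971077 ] [-0.28037273 -0.1068563  -0.18974811]
scene 332 cab rect [-0.0049  0.1172] [0.0796 0.096 ] 90.0 min/max [-0.0529  0.0774] [0.0431 0.1569]
```

View pics/s2.png

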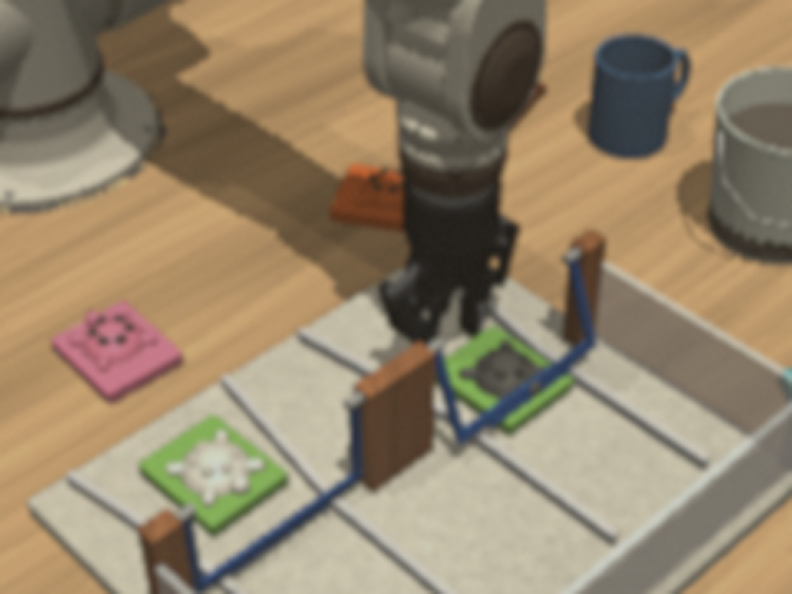

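The image shows the block half under its flap, with the flap raised and resting at (530,400). The block is flat and the other flap is shut. The finger front at about -54 mm agrees with the block rear measured at about -53 mm. I'll push 92 mm more.

Call:
drive_tool:
  plan:
    - {"dx": -0.004, "dy": 0, "dz": 0, "roll": 0, "hand": 0.045}
    - {"dx": -0.01, "dy": 0, "dz": 0, "roll": 0, "hand": 0.045}
    - {"dx": -0.017, "dy": 0, "dz": 0, "roll": 0, "hand": 0.045}
    - {"dx": -0.024, "dy": 0, "dz": 0, "roll": 0, "hand": 0.045}
    - {"dx": -0.031, "dy": -0.001, "dz": 0, "roll": 0, "hand": 0.045}
    - {"dx": -0.038, "dy": -0.001, "dz": 0, "roll": 0, "hand": 0.045}
    - {"dx": -0.045, "dy": -0.001, "dz": 0, "roll": 0, "hand": 0.045}
    - {"dx": -0.052, "dy": -0.002, "dz": 0, "roll": 0, "hand": 0.045}
    - {"dx": -0.058, "dy": -0.002, "dz": 0, "roll": 0, "hand": 0.045}
    - {"dx": -0.064, "dy": -0.002, "dz": 0, "roll": 0, "hand": 0.045}
    - {"dx": -0.07, "dy": -0.002, "dz": 0, "roll": 0, "hand": 0.045}
    - {"dx": -0.075, "dy": -0.002, "dz": 0, "roll": 0, "hand": 0.045}
    - {"dx": -0.08, "dy": -0.002, "dz": 0, "roll": 0, "hand": 0.045}
    - {"dx": -0.084, "dy": -0.002, "dz": 0, "roll": 0, "hand": 0.045}
    - {"dx": -0.087, "dy": -0.002, "dz": 0, "roll": 0, "hand": 0.045}
    - {"dx": -0.09, "dy": -0.002, "dz": 0, "roll": 0, "hand": 0.045}
    - {"dx": -0.092, "dy": -0.002, "dz": 0, "roll": 0, "hand": 0.045}
    - {"dx": -0.092, "dy": -0.002, "dz": 0, "roll": 0, "hand": 0.045}

```text
time: 5.75
ee_pos: [0.6206, 0.0705, 0.1972]
tcp_rot: [-180.0, 0.0, -178.5]
wrist_force: [-1.4, -1.5, -0.2]
opening: 0.0449
```

```bash
python3 m.py 3
```

```text
5.75 [0.62059561 0.07051531 0.19718892] [-1.37720988 -1.48261627 -0.18290654]
scene 502 cab rect [0.0895 0.1151] [0.08   0.0876] 89.8 min/max [0.0458 0.075 ] [0.1334 0.1551]
```

View pics/s3.png

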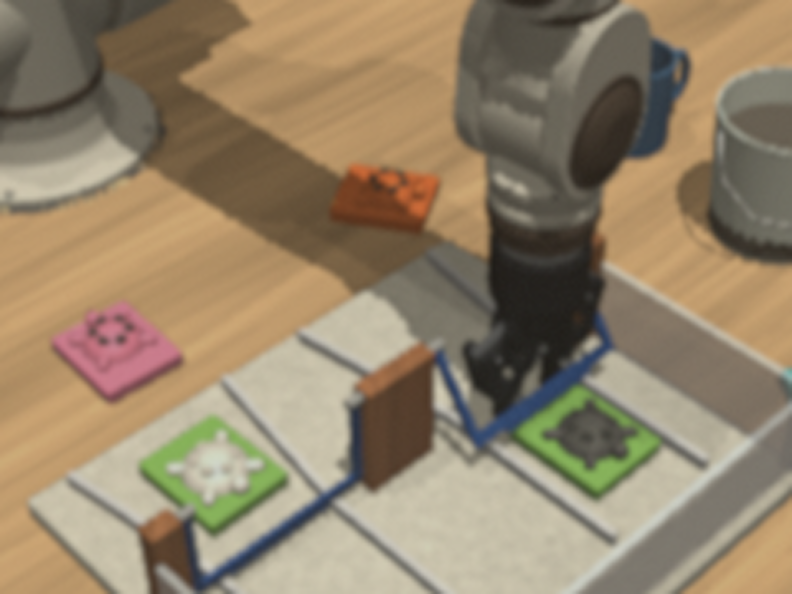

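The image shows the flap resting on the fingers at (540,400), with the block fully past it (front about 0.13, centre about 0.084–0.09). I'll draw back straight out, then lift clear.

Call:
drive_tool:
  plan:
    - {"dx": 0.005, "dy": 0, "dz": 0, "roll": 0, "hand": 0.045}
    - {"dx": 0.012, "dy": 0, "dz": 0, "roll": 0, "hand": 0.045}
    - {"dx": 0.02, "dy": 0, "dz": 0, "roll": 0, "hand": 0.045}
    - {"dx": 0.03, "dy": 0, "dz": 0, "roll": 0, "hand": 0.045}
    - {"dx": 0.04, "dy": 0, "dz": 0, "roll": 0, "hand": 0.045}
    - {"dx": 0.05, "dy": 0, "dz": 0, "roll": 0, "hand": 0.045}
    - {"dx": 0.06, "dy": 0, "dz": 0, "roll": 0, "hand": 0.045}
    - {"dx": 0.07, "dy": 0, "dz": 0, "roll": 0, "hand": 0.045}
    - {"dx": 0.09, "dy": 0, "dz": 0, "roll": 0, "hand": 0.045}
    - {"dx": 0.115, "dy": 0, "dz": -0.005, "roll": 0, "hand": 0.045}
    - {"dx": 0.14, "dy": 0, "dz": -0.02, "roll": 0, "hand": 0.045}
    - {"dx": 0.17, "dy": 0, "dz": -0.04, "roll": 0, "hand": 0.045}
    - {"dx": 0.2, "dy": 0, "dz": -0.06, "roll": 0, "hand": 0.045}
    - {"dx": 0.23, "dy": 0, "dz": -0.085, "roll": 0, "hand": 0.045}
    - {"dx": 0.26, "dy": 0, "dz": -0.11, "roll": 0, "hand": 0.045}
    - {"dx": 0.28, "dy": 0, "dz": -0.14, "roll": 0, "hand": 0.045}
    - {"dx": 0.28, "dy": 0, "dz": -0.15, "roll": 0, "hand": 0.045}
    - {"dx": 0.28, "dy": 0, "dz": -0.15, "roll": 0, "hand": 0.045}
    - {"dx": 0.28, "dy": 0, "dz": -0.15, "roll": 0, "hand": 0.045}

```text
time: 7.43
ee_pos: [0.3402, 0.0632, 0.3472]
tcp_rot: [180.0, 0.1, -178.5]
wrist_force: [0.1, 0.6, 0.4]
opening: 0.0446
```

```bash
python3 m.py 4
```

```text
7.4333 [0.34024795 0.06315088 0.34716562] [0.05338152 0.61102564 0.41343684]
top 381 cab rect [0.0794 0.1197] [0.0734 0.0901] 88.2 min/max [0.0344 0.0816] [0.1255 0.1567]
scene 530 cab rect [0.0876 0.1151] [0.08   0.0914] 89.8 min/max [0.0421 0.075 ] [0.1334 0.1551]
```

View pics/s4.png

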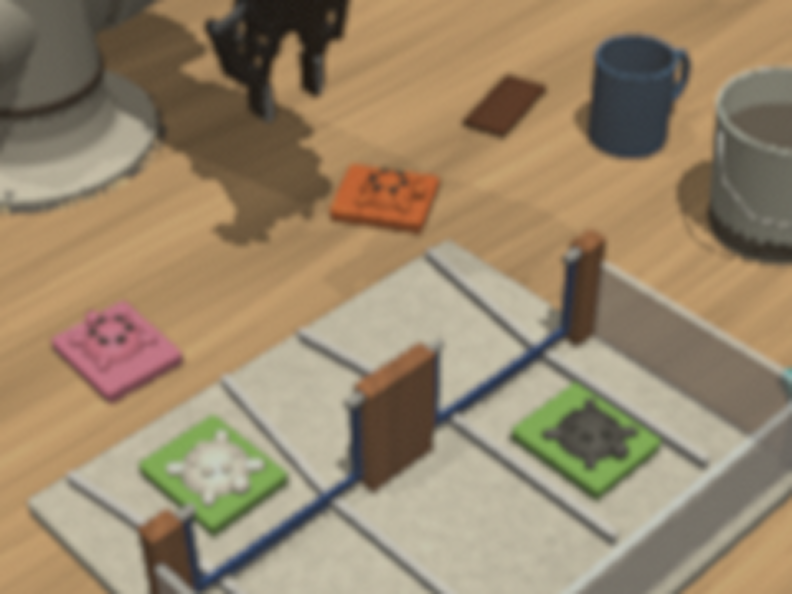

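The image shows both flaps hanging shut in one line, as they were at the start. The grey block is flat in the bay at (585,437), white is unmoved and the arm is clear.

```bash
python3 - <<'E'
from h import *
a=dict(np.load("scene1.npz"));b=dict(np.load("scene4.npz"))
d=np.abs(a["frame"].astype(int)-b["frame"]).sum(2)>60
B=[cv2.inRange(cv2.cvtColor(c["frame"],cv2.COLOR_RGB2HSV),(100,90,30),(125,255,255))[175:300,205:350] for c in(a,b)]
print("flap-blue px before/after/differ",(B[0]>0).sum(),(B[1]>0).sum(),(B[0]!=B[1]).sum(),"white area diff",d[235:275,200:250].sum())
print(bot.job_done())
E
```

```text
flap-blue px before/after/differ 160 158 6 white area diff 0
the job is handed in; nothing more can be done
None
```

I pushed the grey turtle's block along the left lane and through its flap with a half-open hand. I then drew straight back so the flap fell shut, and handed the job in at about 7.5 s.

- **Block position:** its centre is about 79 mm past the flap plane from the top camera, 88 mm from the scene camera and 83 mm from where the fingers stopped. These disagree by up to 9 mm, but all are beyond the required 70 mm. In the last picture the block lies flat in the bay.
- **Flaps:** the blue flap pixels match the picture taken before the push (158 against 160, 6 differ), so both flaps hang shut.
- **Everything else:** the white turtle's area is unchanged and the arm is clear. The table things in the last picture look unmoved, but I did not measure them.
- **One call refused:** the first move call was rejected for a missing "dz" key, and the arm did not move.

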